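# Open the child-resistant reagent bottle and set its cap in the tray

### The arm

A 6-joint arm with a two-finger parallel gripper is mounted at the origin on the work surface; the furniture and walls round the work are solid. World frame = base frame: x ahead of the robot, y to its left, z up, the work surface at z = 0. Lengths are in m, angles in rad, forces in N, time in s.
With the tool pointing down it reaches from about 0.3 to 0.875 m from the base axis. Payload 6.4 kg.
Tool frame: the origin (TCP) lies at the very end of the fingers, on their centre line; the grasp point (between the pads) lies 19 mm behind it; z points along the fingers, y is the line along which they close (so a half turn about z gives the same grasp; the last joint's range is limited). The gripper opens to 85 mm and grips with 20 to 120 N. Pads are 22 mm wide; open, the fingers measure 114 mm over their backs; the gripper's body (76 mm by 85 mm) begins 54 mm behind the grasp point. The pads swing forward as they close: fully open they stand 13 mm farther back than shut.
Start: joints at [-1.335, 0.181, 1.607, -0, 1.354, -0.206], TCP at [0.246, -0.52, 0.231] pointing down, gripper open.
Joint ranges: [-2.99, 2.99], [-0.89, 2.07], [0.3, 2.58], [-1.14, 4.28], [0, 2.63], [-3.12, 3.12]. Speed limits (rad/s): [2.57, 2.57, 3.01, 3.14, 3.14, 3.14].

### API

Orientations are given as a unit quaternion [w, x, y, z].
In Python, from bench import ctrl gives the robot as it stands.
- The arm moves only by the tool jog_arm, never from a script. Its argument "series" is a list that holds one entry, the list of rows, each a list of 7 numbers: the shift along the tool's x, y, z in mm, then the turn, a rotation vector about the tool's x, y, z in rad, then the finger opening in mm, from 0 to 85.4. In form: [[[tx, ty, tz, rx, ry, rz, gripper], ...]]. A call has exactly 10 rows; each row shifts and turns the commanded pose from where the row before left it, along the tool's axes as they then stand; what a row does not reach is not made up. A row lasts 1/10 s, in which the tool goes at most 50 mm and 8.59 degrees, less where a joint would pass 70% of its speed; a pose out of reach is approached as far as the arm can. A call with a gripper value outside its range is refused whole. The fingers move at their own pace and stop on an object; the grip force is fixed at half the most. Time passes only in rows, so rows that do not move let the fingers close, or fill a call up. It gives the time, the measured TCP pose, the force, the opening and the grip force at its end, in the units of the state.
- ctrl.get_obs(): the state, without advancing time (a new reading comes with each control period).
- ctrl.camera(name): name is "scene" or "top" or "wrist"; returns a dict with "frame" (384x512x3 uint8, blue, green, red), "z_map" (384x512 float32, m along the optical axis (not along the pixel's ray), 0 where there is no reading), "fx", "fy", "cx", "cy" (pixels), "xyz" and "rotation" of the camera in the world. Camera axes: x right, y down, z forward; pixel columns grow to the right and rows downward; lengths in m; the calibration is good to about 2 mm. A picture is of the moment at which its call begins.
- ctrl.hand_in(): hands the job in; it is judged then, once.
The state is a dict: "time_s": time; "q": joint angles; "dq": joint speeds; "joint_efforts": joint torques, N m; "eef_pos": TCP position; "eef_rot": TCP orientation; "wrist_force": force on the tool from outside, world axes, zero at the start; "torque": the same for the moment, N m; "opening": opening from 0.0 (shut) to 1.0 (fully open); "grasp_force": force on a finger pad.
Only numpy, scipy, OpenCV 4.12 (cv2) and the standard library are available. Lean on these libraries where they do the work, as an engineer would, in place of code of your own. Each camera call takes 0.05 s, during which the arm holds its last target. There are 200 camera calls.

### The job

Open the amber reagent bottle that is held in the bench clamp: its white child-resistant cap only clicks round unless you press it firmly down (18 to 24 N; more than about 30 N could crack the glass neck) and keep it pressed while you turn it anticlockwise; do not force it where it resists the turn, press it again. Once it is free, lift the cap off and set it down gently, right way up, flat on the floor of the steel instrument tray. Leave everything else where it is.

Things in the scene. Friction and masses are not known exactly. Their poses are not given: they have to be found in the camera images.
- bottle: Amber glass reagent bottle, 70 mm in diameter, paper label, gripped in a grey and aluminium bench clamp (base 130 x 100 mm, black hand knob on its far side); one fixed thing. Origin on the worktop below the bottle's axis, z up. Heights above the worktop: clamp jaws to 58 mm, knob to 56 mm, bottle's shoulder 82 to 105 mm, then the neck (31 mm in diameter) up to the rim
- bottle_mouth (a point): Centre of the glass rim, on the bottle's axis, 130 mm above the worktop, hidden inside the cap. Three lugs on the neck hold the cap, each with a 2 mm locking ridge at its open end. A springy seal in the mouth pushes the locked cap up into them with 12 N; above that the whole cap gives 1 mm for each 2.5 N, clears the ridges at about 17 N and sits hard on the rim 2.6 mm down
- cap: White ribbed two-part cap, 50 g. Origin on its axis at its lower edge (119 mm up while locked on); z up. This body is the inner cap, 46 mm in diameter, 5.5 mm of it below the outer shell. Turned anticlockwise (from above) by 25 to 31 degrees under over 17 N it unlocks, rises 1 mm and lifts straight off; past 83 degrees it meets the next stop; clockwise it stops at once
- cap_grip (a point): Point on the axis of the cap's outer shell, 16 mm above the cap's lower edge: the height to grip. The shell is 54 mm in diameter and reaches from 10.5 mm below this point to 10.5 mm above it. A spring holds it up with 5 N; there it turns either way, clicking over the inner cap's teeth, and the inner cap stays put. Pressing adds 1.6 N for each mm
- cap_top (a point): Centre of the top of the cap's outer shell. The shell's clutch teeth begin to catch 1.5 mm down and are fully meshed 4.6 mm down (12 N); then the inner cap turns with it. The teeth repeat every 36 degrees: where tooth meets tooth the shell stops at 1.5 mm and drops in only when turned under pressure. About 72 degrees anticlockwise with 18 to 24 N kept on it frees the cap from any start
- tray: open stainless instrument tray, 130 mm (its x) by 100 mm (its y), 14 mm high, fixed. Origin on the worktop under its centre; floor 2 mm above the worktop, walls 2 mm thick
- tube: conical tube with a screw cap lying on the worktop between bottle and tray, 119 mm long, 19 mm thick; bystander
- amber_small: small amber bottle with a plain cap, 47 mm in diameter, 96 mm high, standing loose behind the work; bystander, not the bottle to open
- dish_a: closed petri dish, 56 mm in diameter, 14 mm high; bystander
There are look-alikes about, which are no part of the job. Of the things like the cap, leave any that is black; of the rest the larger one is meant.

How it is judged:
On the way:
1. the cap is unlocked and lifted off the neck, its lower edge at least 10 mm above the rim (z of cap in the frame of bottle_mouth above 0.01 m), for 0.1 s.
At the end, for the whole second after the job is handed in: The cap rests right way up (within 6 degrees) with its lower edge on the tray's floor (within 3 mm), inside the tray's walls, let go and still (z of cap in the frame of tray below 0.005 m and x of cap in the frame of tray between -0.038 and 0.038 m and y of cap in the frame of tray between -0.023 and 0.023 m and angle between cap's own z axis and vertical below 0.1 rad and linear speed of cap below 0.01 m/s and contact force between the fingers and cap below 0.05 N); the robot touches nothing.
It fails at once if the cap is forced against the bottle, by pressing, pulling or turning against a stop, with more than 36 N (contact force between cap and bottle above 36 N).
It fails at once if the robot pushes on the bottle or its clamp with more than 10 N (contact force between any of the fingers, the arm and bottle above 10 N).
It fails at once if the cap is dropped: let go off the bottle more than 15 mm above the tray's floor (horizontal distance between cap and bottle above 0.04 m and z of cap in the frame of tray above 0.017 m and contact force between the fingers and cap below 0.01 N).
It fails at once if the cap is set down hard, with more than 20 N on the tray (contact force between cap and tray above 20 N).
It fails at once if a bystander is moved by more than 15 mm (distance of any of tube, amber_small, dish_a from where it was at the start of the episode above 0.015 m).
It also fails if it takes over 64 s, if anything falls off the work surface, if the arm or the gripper's body presses on something with over 40 N, if the wrist force passes 120 N, or if a joint passes its speed limit or range.

## Working session

There is one attempt and no reset: what is moved stays moved. The work goes in short steps, Python scripts to look and compute and a tool call to move; the robot and the scene stay as the last step left them, time stands still between calls to the robot, and variables do not carry over. Pictures are saved under pics/ and viewed, at most 10 in all, crops included, and the job is handed in when it is done.

Besides the shell and the picture viewer there is one more tool, called in YAML: its name, and indented under it one key for each argument. jog_arm: Moves the arm, as the interface text tells. Its arguments: {"type":"object","properties":{"series":{"type":"array"}},"required":["series"]}

```bash
mkdir -p pics; ls
cat > h.py <<'E'
import numpy as np, cv2
from bench import ctrl
def pts(c):
    z=c["z_map"]; v,u=np.indices(z.shape)
    P=np.stack([(u-c["cx"])/c["fx"]*z,(v-c["cy"])/c["fy"]*z,z],-1)
    return P@R(c).T+np.array(c["xyz"])
def R(c):
    r=np.array(c["rotation"],float)
    if r.shape==(3,3): return r
    from scipy.spatial.transform import Rotation
    return Rotation.from_quat(np.roll(r,-1)).as_matrix()
E
python3 - <<'E'
from h import *
for n in ["top","scene"]:
    c=ctrl.camera(n); cv2.imwrite(f"pics/{n}.png",c["frame"]); np.savez(f"{n}.npz",**c)
    print(n,c["fx"],c["cx"],c["cy"],c["xyz"],c["rotation"])
print(ctrl.get_obs())
E
```

```text
pics
top 421.0012039870524 258.52737391904674 196.25668940774568 [0.34420995 0.08128355 1.1817724 ] [ 0.06126444 -0.69688657  0.7125626  -0.05338842]
scene 424.8003087558146 256.80544257517477 194.56895383368925 [ 0.51815556 -0.61366439  0.71049638] [-0.41579137  0.90942247 -0.00464002 -0.00683971]
{'time_s': 0.1, 'q': array([-1.33529148e+00,  1.81480064e-01,  1.60792173e+00, -2.03853230e-05,
        1.35382363e+00, -2.06288308e-01]), 'dq': array([-0.00122605, -0.00080102, -0.00211478, -0.00183411,  0.00121851,
        0.00240594]), 'joint_efforts': array([ 2.35923808e-04, -4.45876980e+01, -3.52235878e+01, -3.44085147e-04,
        4.13228525e-03, -1.23991899e-06]), 'eef_pos': array([ 0.24574142, -0.51927505,  0.23046014]), 'eef_rot': array([-8.16154663e-04,  9.75700590e-01,  2.19106577e-01, -2.18764022e-05]), 'wrist_force': array([-0.37371096, -0.50312822,  0.32106969]), 'torque': array([0.02390865, 0.0204878 , 0.04801435]), 'grasp_force': 0.0, 'opening': 0.9975676159521393}
```

View pics/top.png

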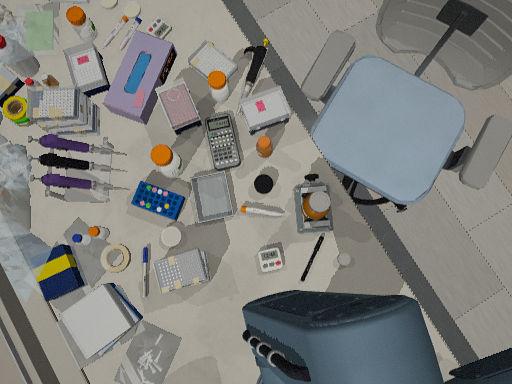

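View pics/scene.png

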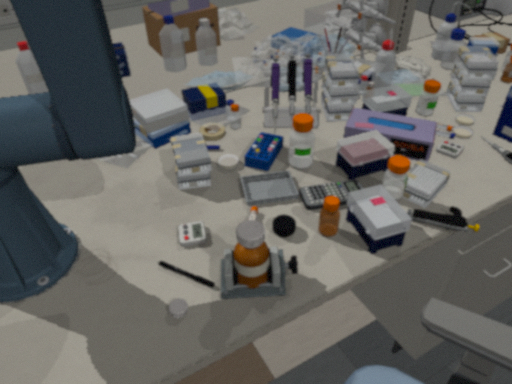

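Cap candidates in the top picture are the white cap on the clamped bottle (319,201), a small white cap on the worktop (344,260), and a black one (263,184). The clamped one fits: it's white, the larger of the two, and on the amber bottle in the clamp. The tray is at (213,196), the tube at (262,211), the small amber bottle at (264,146), and the petri dish at (171,236).

Run:
```python
from h import *
c=dict(np.load("top.npz")); P=pts(c); f=c["frame"]
o=np.vstack([cv2.resize(f[165:285,185:365],None,fx=4,fy=4,interpolation=2)]); cv2.imwrite("pics/crop.png",o)
def show(n,m):
    m=m.astype(np.uint8); k,l,s,ce=cv2.connectedComponentsWithStats(m)
    for i in range(1,k):
        if s[i,4]>25:
            q=P[l==i]; r=cv2.minAreaRect(q[:,:2].astype(np.float32)*1000)
            print(n,s[i],ce[i].round(1),np.median(q,0).round(4),q[:,2].min().round(3),q[:,2].max().round(3),np.round(r[0],1),np.round(r[1],1),round(r[2],1))
roi=np.zeros(f.shape[:2],bool)
roi[120:290,160:360]=1
Z=P[...,2]
print("table",np.median(Z[225:240,230:250]))
show("cap",roi&(Z>.138)&(Z<.155)&(np.indices(Z.shape)[1]>290)&(np.indices(Z.shape)[0]<230))
show("low",roi&(Z>.007)&(Z<.03))
show("mid",roi&(Z>.03)&(Z<.3))
show("any",roi&(Z>.006))
for n in ["top","scene"]:
    c=dict(np.load(n+".npz"));P=pts(c);Z=P[...,2]
    m=(Z>.138)&(Z<.152)&(np.hypot(P[...,0]-.3,0)<2)
    k,l,s,ce=cv2.connectedComponentsWithStats(m.astype(np.uint8))
    for i in range(1,k):
        if s[i,4]>60:
            q=P[l==i];(x,y),r=cv2.minEnclosingCircle(q[:,:2].astype(np.float32)); print(n,ce[i],s[i,4],x,y,r,np.median(q[:,2]))
```

```text
table -0.0009287770598380707
cap [309 191  21  22 362] [319.1 201.5] [ 0.4979 -0.0593  0.144 ] 0.138 0.149 [498.  -59.1] [50.  53.2] 87.8
low [175 121  27  14  77] [187.9 127.3] [0.7421 0.2898 0.0199] 0.007 0.029 [740.8 291.6] [ 4.4 79.1] 21.7
low [ 205  120   36   51 1318] [222.3 143.8] [0.6899 0.1935 0.0151] 0.007 0.024 [694.9 193.5] [154.5  77.6] 11.4
low [249 120  40  15  79] [268.3 126.2] [0.7394 0.0578 0.0168] 0.008 0.03 [737.9  57.9] [ 10.6 117. ] 15.4
low [165 160  19  19  57] [177.4 172.3] [0.6044 0.3167 0.0196] 0.007 0.03 [613.1 323. ] [24. 66.] 45.3
low [190 171  44  52 254] [211.4 196.3] [0.5401 0.2244 0.0149] 0.008 0.021 [538.9 225.1] [132.2 102.3] 10.7
low [254 174  19  20 292] [263.1 183.9] [0.5684 0.0787 0.0247] 0.008 0.03 [570.2  78.9] [50.6 53.1] 89.2
low [294 186  40  48 444] [307.9 215.1] [ 0.4748 -0.0263  0.0101] 0.007 0.03 [497.8 -59.3] [129.9  99.1] 3.5
low [175 196  10  25  49] [179.4 208.4] [0.5051 0.314  0.0174] 0.007 0.03 [506.1 314.1] [ 2.1 69.3] 68.9
low [241 206  42  10 216] [259.5 211.1] [0.4934 0.0918 0.0141] 0.007 0.021 [494.   84.9] [116.6  17.3] 82.
[... 4296 characters left out ...]
scene [475.34408602  66.83870968] 186 1.1957318782806396 0.6627354025840759 0.07483639568090439 0.14516521874272392
scene [340.58490566  77.20754717] 159 0.7671330571174622 0.604280948638916 0.06518034636974335 0.14537238054955304
scene [290.06530612  73.37959184] 245 0.6173995733261108 0.6249444484710693 0.08622153848409653 0.14286711059847557
scene [302.40366972 118.88990826] 218 0.6282179951667786 0.33856040239334106 0.02784666232764721 0.1441465657164429
scene [ 20.9903537  220.40836013] 311 0.04902320355176926 -0.013698959723114967 0.05203058198094368 0.14488715534507524
scene [249.83364486 231.01121495] 535 0.4978078603744507 -0.060164593160152435 0.02700708992779255 0.1455767186189385
```

View pics/crop.png

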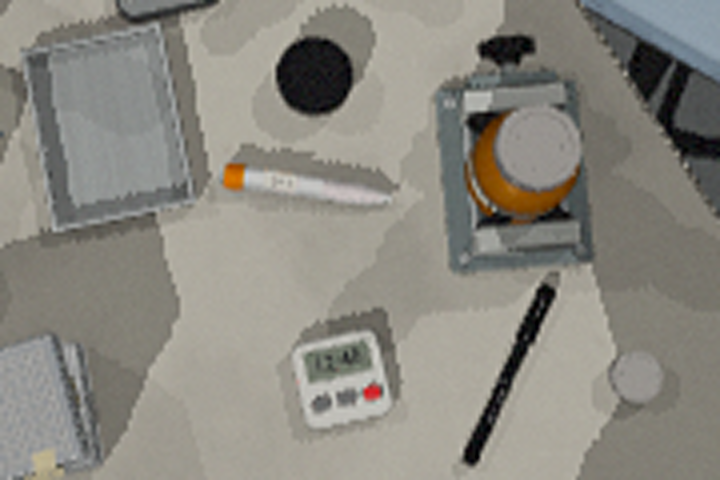

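The crop confirms it: the white cap at crop (538,145) sits on the amber bottle between the clamp jaws. The bottle axis is at about (0.498, -0.0597), and both views agree. The tray centre is (0.539, 0.225), with its x axis about 10.7° from world x. The current finger heading of -65° is a good start, because a turn of about 75° anticlockwise ends aligned with the tray.

jog_arm:
  series:
    - [[10,-7,0,0,0,0,85],[24,-17.5,0,0,0,0,85],[30,-22,0,0,0,0,85],[30,-22,0,0,0,0,85],[30,-22,0,0,0,0,85],[30,-22,0,0,0,0,85],[30,-22,0,0,0,0,85],[30,-22,0,0,0,0,85],[30,-22,0,0,0,0,85],[30,-22,0,0,0,0,85]]

```text
time_s: 1.1
eef_pos: [0.4082, -0.2191, 0.2312]
eef_rot: [-0.0, 0.976, 0.219, 0.0]
wrist_force: [0.8, -0.0, -0.3]
opening: 0.995
grasp_force: 0.0
```

```bash
cat >> h.py <<'E'
from scipy.spatial.transform import Rotation as Ro
def delta(t,yaw=None):
    o=ctrl.get_obs(); r=Ro.from_quat(np.roll(o["eef_rot"],-1))
    print("t",o["time_s"],"pos",o["eef_pos"].round(4),"F",o["wrist_force"].round(2),"T",o["torque"].round(2),"op",round(o["opening"]*85.4,1),"grip",round(o["grasp_force"],1),"q6",o["q"][5].round(3))
    M=r.as_matrix(); print("tool-delta mm",(r.inv().apply(np.array(t)-o["eef_pos"])*1000).round(1),"yaw_y deg",np.degrees(np.arctan2(M[1,1],M[0,1])).round(2),"tilt",M[:,2].round(4))
    d=np.c_[[0,1,0],[0,0,0],[0,0,0]]
    want=np.array([[np.sin(np.radians(yaw or -65)),np.cos(np.radians(yaw or -65)),0],[-np.cos(np.radians(yaw or -65)),np.sin(np.radians(yaw or -65)),0],[0,0,-1]])
    print("rotvec",(r.inv()*Ro.from_matrix(want)).as_rotvec().round(4))
E
python3 -c "
from h import *
delta([.498,-.0598,.19])"
```

```text
t 1.1 pos [ 0.4082 -0.2191  0.2312] F [ 0.82 -0.03 -0.3 ] T [ 0.   -0.01 -0.  ] op 85.0 grip 0.0 q6 0.379
tool-delta mm [ 149.3 -105.6   41.2] yaw_y deg -64.68 tilt [ 1.e-04  3.e-04 -1.e+00]Traceback (most recent call last):
  File "<string>", line 3, in <module>
    delta([.498,-.0598,.19])
    ~~~~~^^^^^^^^^^^^^^^^^^^
  File "h.py", line 19, in delta
    print("rotvec",(r.inv()*Ro.from_matrix(want)).as_rotvec().round(4))
                            ~~~~~~~~~~~~~~^^^^^^
  File "scipy/spatial/transform/_rotation.pyx", line 1143, in scipy.spatial.transform._rotation.Rotation.from_matrix
ValueError: Non-positive determinant (left-handed or null coordinate frame) in rotation matrix 0: [[-0.90630779  0.42261826  0.        ]
 [-0.42261826 -0.90630779  0.        ]
 [ 0.          0.         -1.        ]].
```

```bash
sed -i '/d=np.c_/d;/want=/d;/rotvec/d' h.py
```

jog_arm:
  series:
    - [[25,-18,4,0,0,0,85],[30,-21,6,0,0,0,85],[30,-21,8,0,0,0,85],[25,-18,8,0,0,0,85],[20,-14,8,0,0,0,85],[12,-8.5,5,0,0,0,85],[7.3,-5.1,2,0,0,0,85],[0,0,0,0,0,0,85],[0,0,0,0,0,0,85],[0,0,0,0,0,0,85]]

```text
time_s: 2.1
eef_pos: [0.4975, -0.0628, 0.1906]
eef_rot: [0.0, 0.976, 0.219, 0.0]
wrist_force: [0.2, 0.4, -0.2]
opening: 0.995
grasp_force: 0.0
```

```bash
python3 -c "
from h import *
c=ctrl.camera('wrist'); cv2.imwrite('pics/wrist1.png',c['frame']); P=pts(c); Z=P[...,2]
m=(Z>.14)&(Z<.152)
k,l,s,ce=cv2.connectedComponentsWithStats(m.astype(np.uint8))
for i in range(1,k):
  if s[i,4]>300:
    q=P[l==i];print(s[i],cv2.minEnclosingCircle(q[:,:2].astype(np.float32)),np.median(q[:,2]))
print(c['xyz'])
delta([.498,-.0598,.1145])"
```

```text
[ 220  175   72   69 3801] ((0.4989331364631653, -0.05838542804121971), 0.027331726625561714) 0.14568199350331032
[ 0.56508947 -0.03011642  0.33405471]
t 2.15 pos [ 0.4976 -0.0628  0.1907] F [-0.71  0.06  0.53] T [-0.01  0.06 -0.03] op 85.0 grip 0.0 q6 0.768
tool-delta mm [ 1.7 -2.6 76.2] yaw_y deg -64.75 tilt [ 5.e-04 -4.e-04 -1.e+00]
```

View pics/wrist1.png

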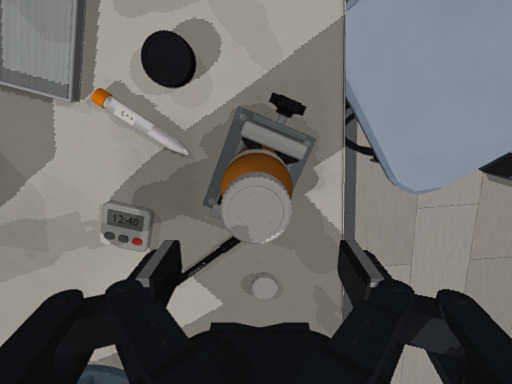

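The wrist view shows the cap at (256,209) between the fingers, at about (0.4989, -0.0584). I'll use the average of the three views, (0.4982, -0.0594), and descend to grip height.

jog_arm:
  series:
    - [[2,-2.9,8,0,0,0,85],[0,0,14,0,0,0,85],[0,0,16,0,0,0,85],[0,0,14,0,0,0,85],[0,0,11,0,0,0,85],[0,0,8,0,0,0,85],[0,0,4,0,0,0,85],[0,0,1,0,0,0,85],[0,0,0,0,0,0,85],[0,0,0,0,0,0,85]]

```text
time_s: 3.15
eef_pos: [0.4987, -0.0588, 0.1149]
eef_rot: [0.0, 0.976, 0.219, 0.0]
wrist_force: [0.1, 0.3, 0.3]
opening: 0.997
grasp_force: 0.0
```

```bash
python3 -c "
from h import *
delta([.4982,-.0594,.1145])"
```

```text
t 3.15 pos [ 0.4987 -0.0588  0.1149] F [0.11 0.34 0.26] T [ 0.03 -0.04 -0.04] op 85.2 grip 0.0 q6 0.775
tool-delta mm [-0.7  0.4  0.4] yaw_y deg -64.68 tilt [ 1.1e-03 -4.0e-04 -1.0e+00]
```

Next, close.

jog_arm:
  series:
    - [[-0.7,0.4,0,0,0,0,50],[0,0,0,0,0,0,45],[0,0,0,0,0,0,45],[0,0,0,0,0,0,45],[0,0,0,0,0,0,45],[0,0,0,0,0,0,45],[0,0,0,0,0,0,45],[0,0,0,0,0,0,45],[0,0,0,0,0,0,45],[0,0,0,0,0,0,45]]

```text
time_s: 4.15
eef_pos: [0.498, -0.0594, 0.115]
eef_rot: [0.0, 0.976, 0.219, 0.0]
wrist_force: [-2.0, 0.3, 5.4]
opening: 0.626
grasp_force: 61.7
```

```bash
python3 -c "
from h import *
delta([.4982,-.0594,.1145])
c=ctrl.camera('wrist'); cv2.imwrite('pics/wrist2.png',c['frame'])
c=ctrl.camera('scene');f=c['frame'][150:310,170:340]; cv2.imwrite('pics/scene2.png',cv2.resize(f,None,fx=3.5,fy=3.5))"
```

```text
t 4.15 pos [ 0.498  -0.0594  0.115 ] F [-2.05  0.25  5.41] T [ 0.02  0.35 -0.03] op 53.4 grip 61.7 q6 0.773
tool-delta mm [0.2 0.1 0.5] yaw_y deg -64.68 tilt [ 5.e-04 -4.e-04 -1.e+00]
```

View pics/scene2.png

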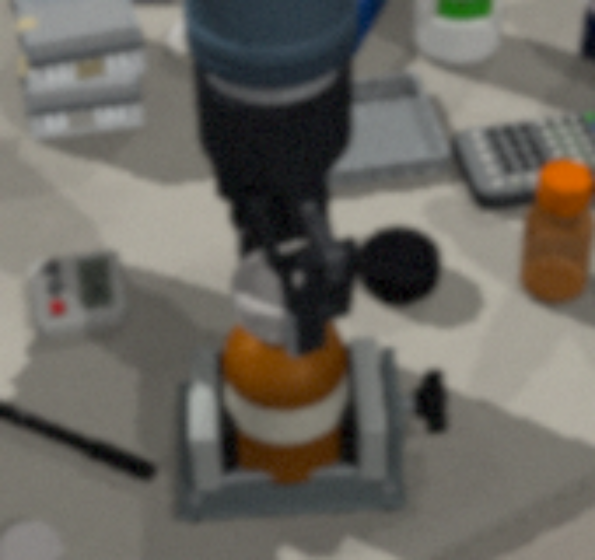

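The fingers hold the shell (scene crop around (290,290)), with the tips clear of the shoulder. Next I press down step by step.

jog_arm:
  series:
    - [[0,0,0.5,0,0,0,45],[0,0,0.5,0,0,0,45],[0,0,0.5,0,0,0,45],[0,0,0.5,0,0,0,45],[0,0,0.5,0,0,0,45],[0,0,0,0,0,0,45],[0,0,0,0,0,0,45],[0,0,0,0,0,0,45],[0,0,0,0,0,0,45],[0,0,0,0,0,0,45]]

```text
time_s: 5.25
eef_pos: [0.4981, -0.0595, 0.1132]
eef_rot: [0.0, 0.976, 0.219, 0.0]
wrist_force: [-4.0, 0.7, 10.7]
opening: 0.627
grasp_force: 62.1
```

jog_arm:
  series:
    - [[0,0,0.5,0,0,0,45],[0,0,0.5,0,0,0,45],[0,0,0.5,0,0,0,45],[0,0,0,0,0,0,45],[0,0,0,0,0,0,45],[0,0,0,0,0,0,45],[0,0,0,0,0,0,45],[0,0,0,0,0,0,45],[0,0,0,0,0,0,45],[0,0,0,0,0,0,45]]

```text
time_s: 6.25
eef_pos: [0.4981, -0.0595, 0.112]
eef_rot: [0.0, 0.976, 0.219, 0.0]
wrist_force: [-5.3, 1.4, 14.7]
opening: 0.626
grasp_force: 62.4
```

It looks like tooth on tooth: stiff from about 1.5 mm. I'll turn anticlockwise (negative rz) under light pressure until it drops in.

jog_arm:
  series:
    - [[0,0,0,0,0,-0.05,45],[0,0,0,0,0,-0.05,45],[0,0,0,0,0,-0.05,45],[0,0,0,0,0,-0.05,45],[0,0,0,0,0,0,45],[0,0,0,0,0,0,45],[0,0,0,0,0,0,45],[0,0,0,0,0,0,45],[0,0,0,0,0,0,45],[0,0,0,0,0,0,45]]

```text
time_s: 7.25
eef_pos: [0.4987, -0.0597, 0.1122]
eef_rot: [0.001, 0.949, 0.316, 0.001]
wrist_force: [-4.2, 0.9, 12.1]
opening: 0.625
grasp_force: 62.3
```

```bash
python3 -c "
from h import *
delta([.4982,-.0594,.1145])"
```

```text
t 7.25 pos [ 0.4987 -0.0597  0.1122] F [-4.25  0.87 12.15] T [0.17 0.63 0.03] op 53.4 grip 62.3 q6 0.573
tool-delta mm [-0.2 -0.5 -2.3] yaw_y deg -53.21 tilt [ 0.002 -0.001 -1.   ]
```

jog_arm:
  series:
    - [[0,0,0.4,0,0,-0.05,45],[0,0,0.4,0,0,-0.05,45],[0,0,0.4,0,0,-0.05,45],[0,0,0,0,0,-0.05,45],[0,0,0,0,0,0,45],[0,0,0,0,0,0,45],[0,0,0,0,0,0,45],[0,0,0,0,0,0,45],[0,0,0,0,0,0,45],[0,0,0,0,0,0,45]]

```text
time_s: 8.25
eef_pos: [0.4988, -0.0598, 0.1109]
eef_rot: [0.001, 0.913, 0.409, 0.001]
wrist_force: [-2.4, 1.2, 12.1]
opening: 0.627
grasp_force: 62.2
```

```bash
python3 -c "
from h import *
delta([.4982,-.0594,.1145])"
```

```text
t 8.25 pos [ 0.4988 -0.0598  0.1109] F [-2.4   1.18 12.11] T [0.11 0.5  0.01] op 53.6 grip 62.2 q6 0.373
tool-delta mm [-0.1 -0.7 -3.6] yaw_y deg -41.76 tilt [ 0.0023 -0.0011 -1.    ]
```

The depth and force now fit meshed teeth: 4.1 mm and 12 N. Pressing on towards 20 N.

jog_arm:
  series:
    - [[0,0,0.5,0,0,0,45],[0,0,0.5,0,0,0,45],[0,0,0.5,0,0,0,45],[0,0,0.5,0,0,0,45],[0,0,0.5,0,0,0,45],[0,0,0,0,0,0,45],[0,0,0,0,0,0,45],[0,0,0,0,0,0,45],[0,0,0,0,0,0,45],[0,0,0,0,0,0,45]]

```text
time_s: 9.25
eef_pos: [0.4989, -0.0598, 0.1088]
eef_rot: [0.001, 0.913, 0.409, 0.001]
wrist_force: [-4.6, 0.1, 15.9]
opening: 0.626
grasp_force: 62.5
```

jog_arm:
  series:
    - [[0,0,0.5,0,0,0,45],[0,0,0.5,0,0,0,45],[0,0,0.5,0,0,0,45],[0,0,0.3,0,0,0,45],[0,0,0,0,0,0,45],[0,0,0,0,0,0,45],[0,0,0,0,0,0,45],[0,0,0,0,0,0,45],[0,0,0,0,0,0,45],[0,0,0,0,0,0,45]]

```text
time_s: 10.25
eef_pos: [0.4989, -0.0598, 0.1077]
eef_rot: [0.001, 0.913, 0.409, 0.001]
wrist_force: [-7.2, 2.0, 21.2]
opening: 0.625
grasp_force: 63.2
```

At 21 N. Turning now, in portions.

jog_arm:
  series:
    - [[0,0,0,0,0,-0.04,45],[0,0,0,0,0,-0.04,45],[0,0,0,0,0,-0.04,45],[0,0,0,0,0,-0.04,45],[0,0,0,0,0,-0.04,45],[0,0,0,0,0,0,45],[0,0,0,0,0,0,45],[0,0,0,0,0,0,45],[0,0,0,0,0,0,45],[0,0,0,0,0,0,45]]

```text
time_s: 11.25
eef_pos: [0.5002, -0.0599, 0.1079]
eef_rot: [0.002, 0.867, 0.498, 0.002]
wrist_force: [-1.6, 1.8, 17.3]
opening: 0.627
grasp_force: 62.8
```

```bash
python3 -c "
from h import *
delta([.4982,-.0594,.1145])"
```

```text
t 11.25 pos [ 0.5002 -0.0599  0.1079] F [-1.57  1.82 17.28] T [ 0.33  0.41 -0.06] op 53.5 grip 62.8 q6 0.173
tool-delta mm [-0.5 -1.9 -6.6] yaw_y deg -30.31 tilt [ 0.0053 -0.0016 -1.    ]
```

jog_arm:
  series:
    - [[0,0,0.5,0,0,0,45],[0,0,0.5,0,0,0,45],[0,0,0.3,0,0,0,45],[0,0,0,0,0,-0.03,45],[0,0,0,0,0,-0.03,45],[0,0,0,0,0,-0.03,45],[0,0,0,0,0,-0.03,45],[0,0,0,0,0,0,45],[0,0,0,0,0,0,45],[0,0,0,0,0,0,45]]

```text
time_s: 12.25
eef_pos: [0.5007, -0.0596, 0.1076]
eef_rot: [0.002, 0.836, 0.549, 0.002]
wrist_force: [-4.6, 4.7, 25.1]
opening: 0.623
grasp_force: 63.5
```

```bash
python3 -c "
from h import *
delta([.4982,-.0594,.1145])"
```

```text
t 12.25 pos [ 0.5007 -0.0596  0.1076] F [-4.56  4.66 25.13] T [ 0.74  0.77 -0.08] op 53.2 grip 63.5 q6 0.053
tool-delta mm [-0.8 -2.3 -6.9] yaw_y deg -23.43 tilt [ 0.0063 -0.0011 -1.    ]
```

jog_arm:
  series:
    - [[0,-0.5,-0.3,0,0,0,45],[0,-0.5,-0.2,0,0,0,45],[0,0,0,0,0,0,45],[0,0,0,0,0,-0.03,45],[0,0,0,0,0,-0.03,45],[0,0,0,0,0,-0.03,45],[0,0,0,0,0,-0.03,45],[0,0,0,0,0,0,45],[0,0,0,0,0,0,45],[0,0,0,0,0,0,45]]

```text
time_s: 13.25
eef_pos: [0.5002, -0.0596, 0.1077]
eef_rot: [0.003, 0.802, 0.598, 0.002]
wrist_force: [-0.2, 2.3, 19.4]
opening: 0.626
grasp_force: 63.0
```

```bash
python3 -c "
from h import *
delta([.4982,-.0594,.1145])"
```

```text
t 13.25 pos [ 0.5002 -0.0596  0.1077] F [-0.23  2.25 19.37] T [ 0.48  0.16 -0.1 ] op 53.5 grip 63.0 q6 -0.067
tool-delta mm [-0.4 -1.9 -6.8] yaw_y deg -16.57 tilt [ 0.0075 -0.0017 -1.    ]
```

jog_arm:
  series:
    - [[0,0,0.2,0,0,0,45],[0,0,0.2,0,0,-0.03,45],[0,0,0,0,0,-0.03,45],[0,0,0,0,0,-0.03,45],[0,0,0,0,0,-0.03,45],[0,0,0,0,0,-0.03,45],[0,0,0,0,0,0,45],[0,0,0,0,0,0,45],[0,0,0,0,0,0,45],[0,0,0,0,0,0,45]]

```text
time_s: 14.25
eef_pos: [0.5002, -0.0596, 0.1077]
eef_rot: [0.003, 0.755, 0.656, 0.002]
wrist_force: [-1.2, 3.1, 22.2]
opening: 0.629
grasp_force: 63.3
```

```bash
python3 -c "
from h import *
delta([.4982,-.0594,.1145])"
```

```text
t 14.25 pos [ 0.5002 -0.0596  0.1077] F [-1.2   3.14 22.24] T [ 0.47  0.37 -0.1 ] op 53.8 grip 63.3 q6 -0.217
tool-delta mm [-0.1 -2.  -6.8] yaw_y deg -7.97 tilt [ 0.0074 -0.0018 -1.    ]
```

Turned 57° so far. Two more portions.

jog_arm:
  series:
    - [[0,0,0,0,0,-0.03,45],[0,0,0,0,0,-0.03,45],[0,0,0,0,0,-0.03,45],[0,0,0,0,0,-0.03,45],[0,0,0,0,0,-0.03,45],[0,0,0,0,0,0,45],[0,0,0,0,0,0,45],[0,0,0,0,0,0,45],[0,0,0,0,0,0,45],[0,0,0,0,0,0,45]]

```text
time_s: 15.25
eef_pos: [0.5001, -0.0597, 0.1077]
eef_rot: [0.003, 0.703, 0.711, 0.002]
wrist_force: [-2.1, 2.8, 23.0]
opening: 0.626
grasp_force: 63.3
```

```bash
python3 -c "
from h import *
delta([.4982,-.0594,.1145])"
```

```text
t 15.25 pos [ 0.5001 -0.0597  0.1077] F [-2.11  2.81 22.95] T [ 0.42  0.5  -0.07] op 53.4 grip 63.3 q6 -0.367
tool-delta mm [ 0.3 -1.9 -6.8] yaw_y deg 0.63 tilt [ 0.0071 -0.002  -1.    ]
```

jog_arm:
  series:
    - [[0,0,0,0,0,-0.03,45],[0,0,0,0,0,-0.03,45],[0,0,0,0,0,-0.03,45],[0,0,0,0,0,-0.03,45],[0,0,0,0,0,-0.03,45],[0,0,0,0,0,0,45],[0,0,0,0,0,0,45],[0,0,0,0,0,0,45],[0,0,0,0,0,0,45],[0,0,0,0,0,0,45]]

```text
time_s: 16.25
eef_pos: [0.5001, -0.0598, 0.1077]
eef_rot: [0.003, 0.648, 0.762, 0.002]
wrist_force: [-2.0, 1.2, 22.7]
opening: 0.627
grasp_force: 63.3
```

```bash
python3 -c "
from h import *
delta([.4982,-.0594,.1145])"
```

```text
t 16.25 pos [ 0.5001 -0.0598  0.1077] F [-2.    1.2  22.71] T [ 0.33  0.54 -0.13] op 53.5 grip 63.3 q6 -0.517
tool-delta mm [ 0.6 -1.8 -6.8] yaw_y deg 9.22 tilt [ 0.0072 -0.0021 -1.    ]
```

73° done. Lift gently and check for pull.

jog_arm:
  series:
    - [[0,0,-1.5,0,0,0,45],[0,0,-1.5,0,0,0,45],[0,0,-1.5,0,0,0,45],[0,0,-1.5,0,0,0,45],[0,0,-1.5,0,0,0,45],[0,0,-1.5,0,0,0,45],[0,0,-1.5,0,0,0,45],[0,0,-1,0,0,0,45],[0,0,0,0,0,0,45],[0,0,0,0,0,0,45]]

```text
time_s: 17.25
eef_pos: [0.4978, -0.0593, 0.1158]
eef_rot: [0.001, 0.648, 0.762, 0.0]
wrist_force: [2.9, -1.5, 5.4]
opening: 0.623
grasp_force: 63.0
```

```bash
python3 -c "
from h import *
delta([.4982,-.0594,.1145])"
```

```text
t 17.25 pos [ 0.4978 -0.0593  0.1158] F [ 2.94 -1.54  5.37] T [-0.13 -0.52 -0.01] op 53.2 grip 63.0 q6 -0.517
tool-delta mm [-0.2  0.3  1.3] yaw_y deg 9.22 tilt [ 2.4e-03 -8.0e-04 -1.0e+00]
```

jog_arm:
  series:
    - [[0,0,-1,0,0,0,45],[0,0,-1,0,0,0,45],[0,0,-1,0,0,0,45],[0,0,-1,0,0,0,45],[0,0,0,0,0,0,45],[0,0,0,0,0,0,45],[0,0,0,0,0,0,45],[0,0,0,0,0,0,45],[0,0,0,0,0,0,45],[0,0,0,0,0,0,45]]

```text
time_s: 18.25
eef_pos: [0.4965, -0.0588, 0.1189]
eef_rot: [-0.0, 0.648, 0.762, -0.0]
wrist_force: [1.5, -1.6, -1.6]
opening: 0.622
grasp_force: 63.5
```

```bash
python3 -c "
from h import *
delta([.4982,-.0594,.1145])"
```

```text
t 18.25 pos [ 0.4965 -0.0588  0.1189] F [ 1.5  -1.58 -1.59] T [-0.27 -0.18 -0.07] op 53.1 grip 63.5 q6 -0.517
tool-delta mm [-0.8  1.5  4.4] yaw_y deg 9.23 tilt [-7.e-04  1.e-04 -1.e+00]
```

jog_arm:
  series:
    - [[0,0,-1,0,0,0,45],[0,0,-1,0,0,0,45],[0,0,-1,0,0,0,45],[0,0,-1,0,0,0,45],[0,0,0,0,0,0,45],[0,0,0,0,0,0,45],[0,0,0,0,0,0,45],[0,0,0,0,0,0,45],[0,0,0,0,0,0,45],[0,0,0,0,0,0,45]]

```text
time_s: 19.25
eef_pos: [0.4969, -0.0588, 0.1231]
eef_rot: [-0.0, 0.648, 0.762, 0.0]
wrist_force: [0.0, -0.7, -0.3]
opening: 0.628
grasp_force: 63.6
```

```bash
python3 -c "
from h import *
delta([.539,.225,.1145])"
```

```text
t 19.25 pos [ 0.4969 -0.0588  0.1231] F [ 0.04 -0.68 -0.25] T [-0.1  -0.05 -0.03] op 53.6 grip 63.6 q6 -0.517
tool-delta mm [273.4  87.1   8.6] yaw_y deg 9.23 tilt [ 0.e+00  1.e-04 -1.e+00]
```

jog_arm:
  series:
    - [[0,0,-3,0,0,0,45],[0,0,-5,0,0,0,45],[0,0,-7,0,0,0,45],[0,0,-7,0,0,0,45],[0,0,-7,0,0,0,45],[0,0,-7,0,0,0,45],[0,0,-7,0,0,0,45],[0,0,-4,0,0,0,45],[0,0,-3,0,0,0,45],[0,0,0,0,0,0,45]]

```text
time_s: 20.25
eef_pos: [0.497, -0.059, 0.1735]
eef_rot: [0.0, 0.648, 0.762, 0.0]
wrist_force: [-0.3, 0.3, -0.9]
opening: 0.624
grasp_force: 63.6
```

```bash
python3 -c "
from h import *
delta([.539,.225,.1145])
c=ctrl.camera('scene');f=c['frame'][90:300,150:360]; cv2.imwrite('pics/scene3.png',cv2.resize(f,None,fx=2.8,fy=2.8))"
```

```text
t 20.25 pos [ 0.497  -0.059   0.1735] F [-0.31  0.32 -0.91] T [-0.03  0.01  0.02] op 53.3 grip 63.6 q6 -0.517
tool-delta mm [273.6  86.9  59. ] yaw_y deg 9.23 tilt [ 6.e-04 -2.e-04 -1.e+00]
```

View pics/scene3.png

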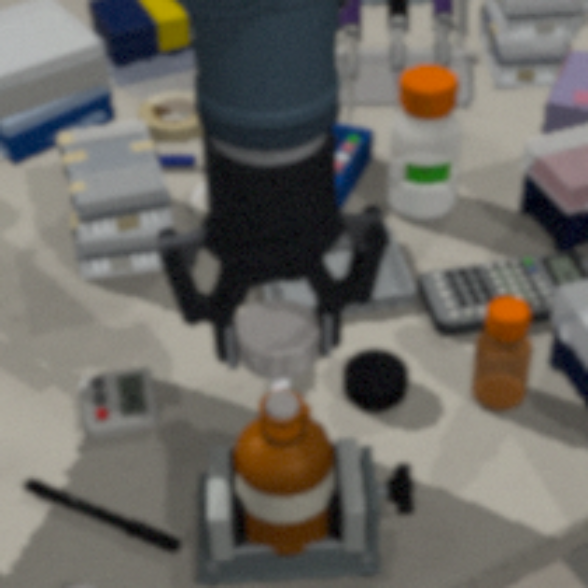

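The cap is off the neck and held at (275,335) in the crop; the bottle's mouth is bare at (283,400). Moving over the tray.

jog_arm:
  series:
    - [[8,2.5,0,0,0,0,45],[16,5,0,0,0,0,45],[20,6.5,0,0,0,0,45],[20,6.5,0,0,0,0,45],[20,6.5,0,0,0,0,45],[20,6.5,0,0,0,0,45],[20,6.5,0,0,0,0,45],[20,6.5,0,0,0,0,45],[20,6.5,0,0,0,0,45],[20,6.5,0,0,0,0,45]]

```text
time_s: 21.3
eef_pos: [0.5257, 0.1337, 0.1726]
eef_rot: [-0.0, 0.648, 0.762, -0.0]
wrist_force: [-0.3, -0.3, -0.8]
opening: 0.627
grasp_force: 63.6
```

jog_arm:
  series:
    - [[20,6.5,0,0,0,0,45],[20,6.5,5,0,0,0,45],[20,6,10,0,0,0,45],[16,4.5,15,0,0,0,45],[10,3,15,0,0,0,45],[4,1,15,0,0,0,45],[0,0,15,0,0,0,45],[0,0,12,0,0,0,45],[0,0,8,0,0,0,45],[0,0,0,0,0,0,45]]

```text
time_s: 22.3
eef_pos: [0.5379, 0.2247, 0.0766]
eef_rot: [-0.001, 0.648, 0.761, -0.001]
wrist_force: [0.4, -0.5, -0.3]
opening: 0.623
grasp_force: 63.6
```

```bash
python3 -c "
from h import *
delta([.539,.225,.015])
c=ctrl.camera('wrist'); cv2.imwrite('pics/wrist4.png',c['frame'])
c=ctrl.camera('scene');f=c['frame'][90:300,150:360]; cv2.imwrite('pics/scene4.png',cv2.resize(f,None,fx=2.8,fy=2.8))
"
```

```text
t 22.3 pos [0.5379 0.2247 0.0766] F [ 0.41 -0.48 -0.29] T [-0.03 -0.01  0.05] op 53.2 grip 63.6 q6 0.032
tool-delta mm [ 0.1  1.3 61.6] yaw_y deg 9.17 tilt [-2.5e-03 -6.0e-04 -1.0e+00]
```

View pics/wrist4.png

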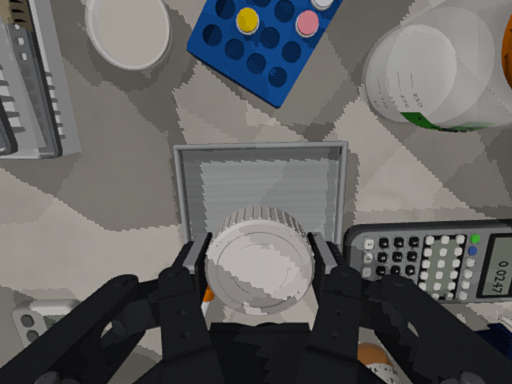

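The cap is held level above the tray, aligned with its walls. The rim is at (260,260) and the tray edges are at columns 178 and 345. Lowering.

jog_arm:
  series:
    - [[0,1.3,5,0,0,0,45],[0,0,9,0,0,0,45],[0,0,11,0,0,0,45],[0,0,11,0,0,0,45],[0,0,11,0,0,0,45],[0,0,9,0,0,0,45],[0,0,7,0,0,0,45],[0,0,4,0,0,0,45],[0,0,2,0,0,0,45],[0,0,0,0,0,0,45]]

```text
time_s: 23.4
eef_pos: [0.5401, 0.2257, 0.009]
eef_rot: [-0.0, 0.648, 0.762, -0.0]
wrist_force: [-0.9, 0.1, -0.4]
opening: 0.627
grasp_force: 63.6
```

jog_arm:
  series:
    - [[0,0,1,0,0,0,45],[0,0,1,0,0,0,45],[0,0,1,0,0,0,45],[0,0,1,0,0,0,45],[0,0,1,0,0,0,45],[0,0,0,0,0,0,45],[0,0,0,0,0,0,45],[0,0,0,0,0,0,45],[0,0,0,0,0,0,45],[0,0,0,0,0,0,45]]

```text
time_s: 24.4
eef_pos: [0.5401, 0.2257, 0.0041]
eef_rot: [0.0, 0.648, 0.762, 0.0]
wrist_force: [0.6, -0.4, -0.9]
opening: 0.627
grasp_force: 63.6
```

```bash
python3 -c "
from h import *
delta([.539,.225,.0])"
```

```text
t 24.4 pos [0.5401 0.2257 0.0041] F [ 0.57 -0.41 -0.9 ] T [-0.04  0.05  0.01] op 53.5 grip 63.6 q6 0.032
tool-delta mm [-0.5 -1.2  4.1] yaw_y deg 9.22 tilt [ 1.e-04  0.e+00 -1.e+00]
```

jog_arm:
  series:
    - [[0,0,0.5,0,0,0,45],[0,0,0.5,0,0,0,45],[0,0,0.5,0,0,0,45],[0,0,0.5,0,0,0,45],[0,0,0.5,0,0,0,45],[0,0,0.5,0,0,0,45],[0,0,0,0,0,0,45],[0,0,0,0,0,0,45],[0,0,0,0,0,0,45],[0,0,0,0,0,0,45]]

```text
time_s: 25.4
eef_pos: [0.5401, 0.2257, 0.0011]
eef_rot: [0.0, 0.648, 0.762, 0.0]
wrist_force: [0.1, -0.3, -0.2]
opening: 0.627
grasp_force: 63.6
```

jog_arm:
  series:
    - [[0,0,0.5,0,0,0,45],[0,0,0.5,0,0,0,45],[0,0,0.5,0,0,0,45],[0,0,0,0,0,0,45],[0,0,0,0,0,0,45],[0,0,0,0,0,0,45],[0,0,0,0,0,0,45],[0,0,0,0,0,0,45],[0,0,0,0,0,0,45],[0,0,0,0,0,0,45]]

```text
time_s: 26.4
eef_pos: [0.5401, 0.2257, -0.0004]
eef_rot: [-0.0, 0.648, 0.762, -0.0]
wrist_force: [-0.3, 0.4, -0.4]
opening: 0.624
grasp_force: 63.6
```

jog_arm:
  series:
    - [[0,0,0.4,0,0,0,45],[0,0,0.4,0,0,0,45],[0,0,0.4,0,0,0,45],[0,0,0,0,0,0,45],[0,0,0,0,0,0,45],[0,0,0,0,0,0,45],[0,0,0,0,0,0,45],[0,0,0,0,0,0,45],[0,0,0,0,0,0,45],[0,0,0,0,0,0,45]]

```text
time_s: 27.4
eef_pos: [0.5401, 0.2257, -0.0015]
eef_rot: [0.0, 0.648, 0.762, -0.0]
wrist_force: [-1.5, -0.5, 3.7]
opening: 0.622
grasp_force: 66.1
```

```bash
python3 -c "
from h import *
delta([.539,.225,.0])
c=ctrl.camera('scene');P=pts(c);
f=c['frame'][130:230,200:330]; cv2.imwrite('pics/scene5.png',cv2.resize(f,None,fx=5,fy=5))
c=ctrl.camera('wrist');P=pts(c)
q=P[240:285,235:285].reshape(-1,3); print('cap top z',np.percentile(q[:,2],[5,25,50,75,95]))
A=np.c_[q[:,:2],np.ones(len(q))]; print(np.linalg.lstsq(A,q[:,2],rcond=None)[0])
"
```

```text
t 27.4 pos [ 0.5401  0.2257 -0.0015] F [-1.51 -0.47  3.66] T [-0.09  0.35 -0.02] op 53.1 grip 66.1 q6 0.032
tool-delta mm [-0.5 -1.2 -1.5] yaw_y deg 9.22 tilt [ 0. -0. -1.]
cap top z [0.02781663 0.02834818 0.02870819 0.02911033 0.02966351]
[-0.08278758  0.48673435 -0.03908948]
```

View pics/scene5.png

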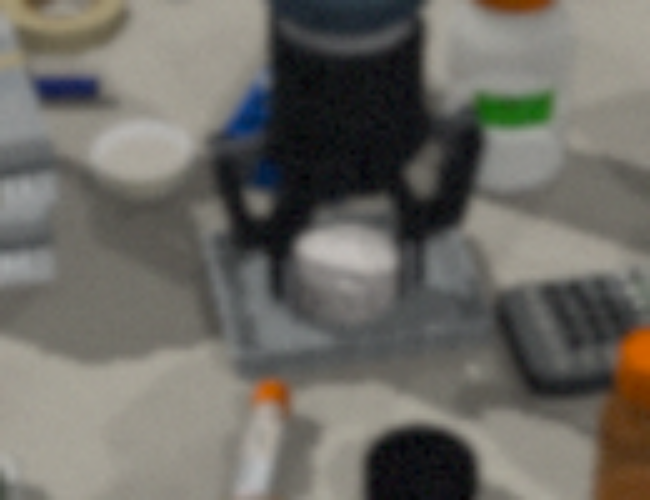

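The cap touches the floor: 4 N, top at 28.7 mm against 28.5 expected. It sits inside the tray. Release, then withdraw straight up.

jog_arm:
  series:
    - [[0,0,0,0,0,0,56],[0,0,0,0,0,0,58],[0,0,0,0,0,0,62],[0,0,0,0,0,0,66],[0,0,0,0,0,0,70],[0,0,0,0,0,0,74],[0,0,0,0,0,0,74],[0,0,0,0,0,0,74],[0,0,0,0,0,0,74],[0,0,0,0,0,0,74]]

```text
time_s: 28.5
eef_pos: [0.5401, 0.2257, -0.0016]
eef_rot: [0.0, 0.648, 0.762, 0.0]
wrist_force: [0.7, -0.7, -0.0]
opening: 0.868
grasp_force: 0.0
```

jog_arm:
  series:
    - [[0,0,-4,0,0,0,74],[0,0,-8,0,0,0,74],[0,0,-12,0,0,0,74],[0,0,-16,0,0,0,74],[0,0,-20,0,0,0,74],[0,0,-20,0,0,0,74],[0,0,-20,0,0,0,74],[0,0,-15,0,0,0,74],[0,0,-8,0,0,0,74],[0,0,0,0,0,0,74]]

```text
time_s: 29.5
eef_pos: [0.541, 0.2259, 0.1232]
eef_rot: [0.001, 0.648, 0.762, 0.001]
wrist_force: [-0.0, 0.3, 0.4]
opening: 0.865
grasp_force: 0.0
```

```bash
python3 -c "
from h import *
delta([.539,.225,.0])
c=ctrl.camera('wrist');cv2.imwrite('pics/wrist6.png',c['frame']);P=pts(c);Z=P[...,2]
m=(Z>.024)&(Z<.034)&(np.hypot(P[...,0]-.54,P[...,1]-.225)<.05);q=P[m]
print(len(q),cv2.minEnclosingCircle(q[:,:2].astype(np.float32)),np.median(q[:,2]))
r=q[np.hypot(*(q[:,:2]-q[:,:2].mean(0)).T)<.018];A=np.c_[r[:,:2]-r[:,:2].mean(0),np.ones(len(r))]; print(np.linalg.lstsq(A,r[:,2],rcond=None)[0])
"
```

```text
t 29.5 pos [0.541  0.2259 0.1232] F [-0.03  0.31  0.42] T [0.01 0.01 0.01] op 73.9 grip 0.0 q6 0.032
tool-delta mm [ -0.6  -2.5 123.2] yaw_y deg 9.22 tilt [ 2.9e-03  6.0e-04 -1.0e+00]
2509 ((0.5406689643859863, 0.2268887758255005), 0.02726835571229458) 0.028886255084229456
[-0.00230643  0.0004858   0.02875189]
```

View pics/wrist6.png

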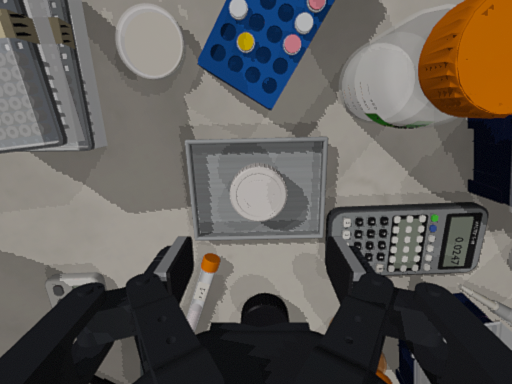

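The cap stands at (258,194) in the middle of the tray, level (slope 0.002) and let go. The robot touches nothing, so I'm handing in.

```bash
python3 -c "
from bench import ctrl
print(ctrl.hand_in())"
```

```text
the job is handed in; nothing more can be done
None
```

The bottle is open and its cap rests right way up, flat and released, about 2 mm from the tray's centre; the job was handed in at about 30 s of the 64 s allowed, and the hand-in returned no verdict.

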